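# Show the round-topped spray-test plate to the inspection camera

## Robot

A 7-joint arm with a two-finger parallel gripper is mounted at the origin on a cart in front of the work surface, level with it; the furniture and walls round the work are solid. World frame = base frame: x ahead of the robot, y to its left, z up, the work surface at z = 0. Lengths are in m, angles in degrees, forces in N, time in s.
With the tool pointing down it reaches from about 0.425 to 0.8 m from the base axis. Payload 8.3 kg.
Tool frame: the origin (TCP) lies midway between the tips of the shut fingers; the grasp point (between the pads) lies ctrl.pinch_z behind it (ctrl.pinch_z is the distance from the TCP to the grasp point, in m); z points along the fingers, y is the line along which they close (so a half turn about z gives the same grasp; the last joint's range is limited). The gripper opens to 85 mm and grips with 20 to 120 N. Pads are 22 mm wide; open, the fingers measure 114 mm over their backs; the gripper's body (76 mm by 85 mm) begins 54 mm behind the grasp point. The pads swing forward as they close: fully open they stand 13 mm farther back than shut.
Start: joints at [-3.604, 21.967, 0.94, 78.501, -0.361, 79.538, -2.664], TCP at [0.625, 0, 0.231] pointing down, gripper open.
Joint ranges: [-169.22, 169.22], [-14.56, 117.87], [-87.37, 89.26], [10.42, 133.3], [-82.24, 262.24], [0.94, 117.77], [-172.7, 172.7]. Speed limits (degrees/s): [136.94, 136.94, 172.46, 172.46, 180, 180, 180].

## Interface

Orientations are given as a 3x3 rotation matrix whose columns are the frame's x, y, z axes.
In Python, from station import ctrl gives the robot as it stands. The module is installed in compiled form; this text tells all that it offers.
- The arm moves only by the tool carry_out, never from a script. Its argument "increments" is a list of rows, each a list of 7 numbers: the turn, a rotation vector about the world's x, y, z in degrees, then the shift along the world's x, y, z in m, then the finger opening in m, from 0 to 0.0854. In form: [[wx, wy, wz, dx, dy, dz, claw], ...]. A call has 1 to 10 rows; each row shifts and turns the commanded pose from where the row before left it; what a row does not reach is not made up. A row lasts 1/8 s, in which the tool goes at most 62.5 mm and 10.7 degrees, less where a joint would pass 70% of its speed; a pose out of reach is approached as far as the arm can. A call with a gripper value outside its range is refused whole. The fingers move at their own pace and stop on an object; "squeeze" is the grip in N (left out, the last holds). Time passes only in rows, so rows that do not move let the fingers close. It gives the time, the measured TCP pose, the force, the opening and the grip force at its end, in the units of the state.
- ctrl.get_state(): the state, without advancing time (a new reading comes with each control period).
- ctrl.grab_frame(name): name is "scene" or "side" or "wrist"; returns a dict with "pixels" (480x640x3 uint8, blue, green, red), "z_map" (480x640 float32, m along the optical axis (not along the pixel's ray), 0 where there is no reading), "fx", "fy", "cx", "cy" (pixels), "pose" (4x4, takes a point from camera to world coordinates); the wrist camera has in their place "tool_from_camera" (4x4, takes a point from camera to tool coordinates, whose origin is the TCP and whose axes are the flange's). Camera axes: x right, y up, looking along -z (the intrinsics and any distortion apply to the point x, -y, -z); pixel columns grow to the right and rows downward; lengths in m; the calibration is good to about 2 mm. A picture is of the moment at which its call begins: read the wrist's pose just before it.
- ctrl.finish_job(): hands the job in; it is judged then, once.
Trained networks look in a picture, given as the dict that the camera call returned (one of the last four; its "shot" number tells which), for a name from the list of things; names that differ only in an ending like _2 or _b are one class to them, and where a whole thing is asked for, a point or a joint stands for the part that bears it (a point fixed in the world has none). Each returns a list of dicts, best first, with "conf" (0 to 1); they miss things now and then, are a little off and sometimes report something else, mostly with a low value. They report only what shows in the picture. A call takes as long as a camera call. They do not tell look-alikes from the thing itself.
- ctrl.search_frame(query, picture): "bbox" ([left, top, width, height] in pixels, round what is visible of it).
The state is a dict: "time_s": time; "qpos": joint angles; "joint_velocities": joint speeds; "tau": joint torques, N m; "tcp_pos": TCP position; "tcp_rot": TCP orientation; "wrist_force": force on the tool from outside, world axes, zero at the start; "ft_torque": the same for the moment, N m; "gripper_width": finger opening in m; "finger_force": force on a finger pad.
Only numpy, scipy, OpenCV 4.12 (cv2) and the standard library are available. Lean on these libraries where they do the work, as an engineer would, in place of code of your own. Each camera call takes 0.05 s, during which the arm holds its last target. There are 200 camera calls.

## Task

Draw the spray-test plate with the rounded top out of the wooden drying block and present it in the air to the inspection camera: rounded end up, its centre on the line of sight 12 cm in front of the lens, with a broad face (either one) square to the lens and its lower edge level. Leave the other two plates standing in the block, do not touch the camera or its stand, and leave the other things on the table where they are. The program finishes while the gripper is still holding the plate there, quite still.

Things in the scene. Friction and masses are not known exactly. Their poses are not given: they have to be found in the camera images.
- plate_round_center (a point): Centre (half-way up) of the plate to show: bare metal, 5 mm thick (x), 64 mm wide (y), 100 mm tall (z, up), half-round top of 32 mm radius, light sprayed band on both faces, which are alike; 60 g. Lower edge 50 mm below, top 50 mm above this point. It stands upright in one of the block's three slots (which one varies), 22 mm deep, with 2 mm of play; it draws straight up.
- plate_square_center (a point): Centre (half-way up) of a second plate, 5 x 64 x 100 mm, the same metal and spray band but with a plain square top. Stays in the block.
- plate_tab_center (a point): Centre (half-way up) of a third plate, 5 x 64 x 100 mm, the same but with a narrow 34 mm wide, 30 mm high tab as its top. Stays in the block.
- rack: Wooden drying block, 210 (x) x 90 (y) x 30 (z) mm, fixed to the table; origin at the centre of its underside. Three slots 22 mm deep, open upward, cut across it at x = -75, 0 and +75 mm, each 6.8 mm wide along x and 66 mm long along y.
- cam_stand: Fixed stand of the inspection camera, at the back of the table: round foot 110 mm across, thin post, tilting camera on top (hinge 310 mm above the origin, which is at the centre of the foot's underside). Place and yaw vary. The camera looks to -x of this frame, toward the robot's side, slanting down by 9 to 26 degrees.
- lens (a point): Centre of the front glass of the camera, 95 mm in front of its tilt hinge. The barrel there is 44 mm across. x axis: from the glass back into the camera along the line of sight (the camera looks along -x, slanting down); y axis: level; z axis: upward across the line of sight.
- focus (a point): The point in the empty air on the camera's line of sight, 120 mm in front of the lens glass, where the plate's centre belongs; its axes are those of the lens (x back toward the lens, y level). Plate x along this x (either way round) and plate y along this y means square and level.
- gun: Bystander: metal spray gun lying on its side, 264 x 180 x 34 mm; origin under its middle.
- gauge: Bystander: dark hand-held paint thickness gauge lying flat, 120 x 68 x 28 mm; origin at the centre of its underside.
- tape: Bystander: roll of masking tape lying flat, 86 mm across, 18 mm high; origin at the centre of its underside.
- clear_cup: Bystander: clear plastic mixing cup, 71 mm across, 94 mm tall, very light; origin at the centre of its underside.
- pen: Bystander: marker pen lying on the table, 12 x 139 x 14 mm; origin under its middle.
Things that resemble listed ones, but are neither listed nor needed, are in the scene too. Leave any pink look-alike of the part that bears plate_round_center alone.

How it is judged (in metres and radians):
On the way:
1. the round-topped plate is gripped and drawn clear of the block (height (world z) of plate_round_center above 0.12 m and contact force between the fingers and plate_round above 1 N and contact force between plate_round and rack below 0.05 N), for 0.1 s.
At the end, for the whole second after the job is handed in: The gripper still holds the plate in the air, rounded end up, at rest, its centre within 20 mm of the point 120 mm in front of the lens, square to the line of sight and level within 0.17 rad, touching neither block nor camera; other plates within 20 mm (distance between plate_round_center and focus below 0.02 m and angle between the x axis of plate_round_center and the x axis of focus, either way round below 0.17 rad and angle between the y axis of plate_round_center and the y axis of focus, either way round below 0.17 rad and angle between plate_round_center's own z axis and vertical below 1 rad and height (world z) of plate_round_center above 0.14 m and contact force between the fingers and plate_round above 1 N and contact force between plate_round and rack below 0.05 N and contact force between plate_round and cam_stand below 0.05 N and linear speed of plate_round below 0.02 m/s and angular speed of plate_round below 0.15 rad/s and distance of each of plate_square_center, plate_tab_center from where it was at the start of the episode below 0.02 m); the arm keeps its last pose, push and grip.
It fails at once if the camera or its stand is touched (contact force between anything else and cam_stand above 1 N).
It fails at once if one of the other plates is pulled out or displaced by more than 30 mm (distance of any of plate_square_center, plate_tab_center from where it was at the start of the episode above 0.03 m).
It fails at once if another thing on the table is displaced by more than 30 mm (distance of any of gun, gauge, tape, clear_cup, pen from where it was at the start of the episode above 0.03 m).
It also fails if it takes over 38 s, if anything falls off the work surface, if the arm or the gripper's body presses on something with over 40 N, if the wrist force passes 120 N, or if a joint passes its speed limit or range.

## Working session

There is one attempt and no reset: what is moved stays moved. The work goes in short steps, Python scripts to look and compute and a tool call to move; the robot and the scene stay as the last step left them, time stands still between calls to the robot, and variables do not carry over. Pictures are saved under pics/ and viewed, at most 10 in all, crops included, and the job is handed in when it is done.

Besides the shell and the picture viewer there is one more tool, called as name(argument=value, ...) on one line, values as JSON. carry_out: Moves the arm, as the interface text tells. Its arguments: {"type":"object","properties":{"increments":{"type":"array","items":{"type":"array","items":{"type":"number"}}},"squeeze":{"type":"number"}},"required":["increments"]}

```bash
mkdir -p pics
cat > h.py <<'E'
import numpy as np, cv2, pickle
from station import ctrl
def grab(n):
    s=ctrl.get_state(); f=ctrl.grab_frame(n)
    if n=='wrist':
        T=np.eye(4);T[:3,:3]=s['tcp_rot'];T[:3,3]=s['tcp_pos'];f['pose']=T@np.array(f['tool_from_camera'])
    return f
def cloud(f):
    z=f['z_map'];v,u=np.mgrid[:480,:640]
    P=np.stack([(u-f['cx'])/f['fx']*z,-(v-f['cy'])/f['fy']*z,-z],-1)
    W=P@f['pose'][:3,:3].T+f['pose'][:3,3]; W[z<=0]=np.nan
    return W
E
python3 - <<'E'
from h import *
print(ctrl.pinch_z, ctrl.get_state())
for n in ('scene','side'):
    f=grab(n);print(n,{k:(v if np.ndim(v)<2 else None) for k,v in f.items()}, f['pose'].round(3).tolist())
    im=f['pixels'].copy()
    for q in ('plate_round_center','plate_square_center','plate_tab_center','rack','cam_stand','lens'):
        for d in ctrl.search_frame(q,f)[:4]:
            l,t,w,h=map(int,d['bbox']);print(n,q,d['bbox'],round(d['conf'],2))
    cv2.imwrite(f'pics/{n}0.png',im); pickle.dump(f,open(n+'.pkl','wb'))
E
```

```text
0.0187 {'time_s': 0.0, 'qpos': array([-3.6040448 , 22.01618344,  0.93826801, 78.56080546, -0.36214175,
       79.53613525, -2.66430919]), 'joint_velocities': array([ 0.03278756,  0.08505141, -0.10584338,  0.09645436,  0.05533069,
       -0.07327679,  0.03651182]), 'tau': array([-4.50568632e-04, -6.27588844e+01,  8.43669288e-01, -3.71825659e+01,
        1.65239023e-02,  1.39937960e-02, -1.08329079e-04]), 'tcp_pos': array([6.24512599e-01, 4.41997897e-05, 2.30272697e-01]), 'tcp_rot': array([[-5.97862352e-05,  9.99998144e-01, -1.92566253e-03],
       [ 9.99999998e-01,  5.97575129e-05, -1.49730945e-05],
       [-1.48579939e-05, -1.92566342e-03, -9.99998146e-01]]), 'wrist_force': array([-0.57086042,  0.16531861, -0.07652794]), 'ft_torque': array([ 0.00382265,  0.05560404, -0.02300038]), 'finger_force': 0.0, 'gripper_width': 0.08550765778708343}
scene {'pixels': None, 'z_map': None, 'fx': 505.3511367343694, 'fy': 505.3511367343694, 'cx': 316.855477744451, 'cy': 230.96424058485943, 'pose': None, 'shot': 1} [[-0.483, 0.456, -0.748, -0.198], [-0.875, -0.236, 0.422, 0.482], [0.016, 0.858, 0.513
[... 370 characters left out ...]
4.1, 32.9, 50.7] 0.65
side {'pixels': None, 'z_map': None, 'fx': 477.839344640709, 'fy': 477.839344640709, 'cx': 322.95708888561603, 'cy': 240.62389067078274, 'pose': None, 'shot': 2} [[1.0, 0.028, 0.001, 0.599], [-0.019, 0.674, -0.738, -0.654], [-0.021, 0.738, 0.675, 0.832], [0.0, 0.0, 0.0, 1.0]]
side plate_round_center [267.1, 357.1, 14.7, 49.9] 0.59
side plate_round_center [368.6, 389.7, 20.2, 55.3] 0.56
side plate_square_center [304.5, 338.2, 16.5, 53.2] 0.66
side plate_tab_center [228.6, 370.8, 12.9, 42.3] 0.62
side rack [215.6, 355.3, 123.2, 84.5] 0.87
side cam_stand [374.7, 178.3, 78.0, 144.9] 0.82
side cam_stand [230.7, 375.4, 8.2, 32.5] 0.48
side lens [372.0, 175.4, 79.6, 38.9] 0.58
```

View pics/scene0.png

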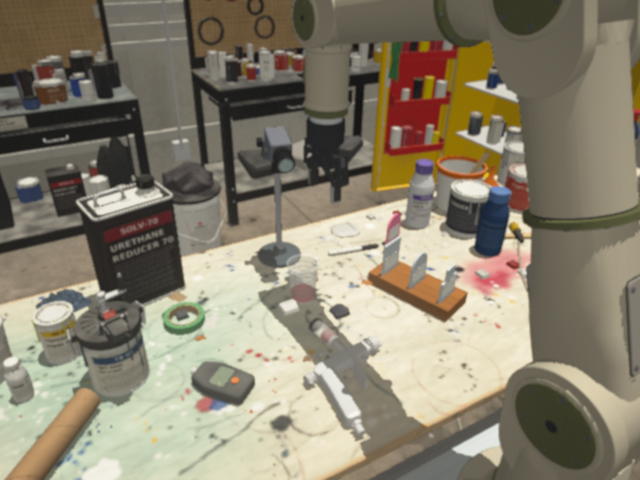

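View pics/side0.png

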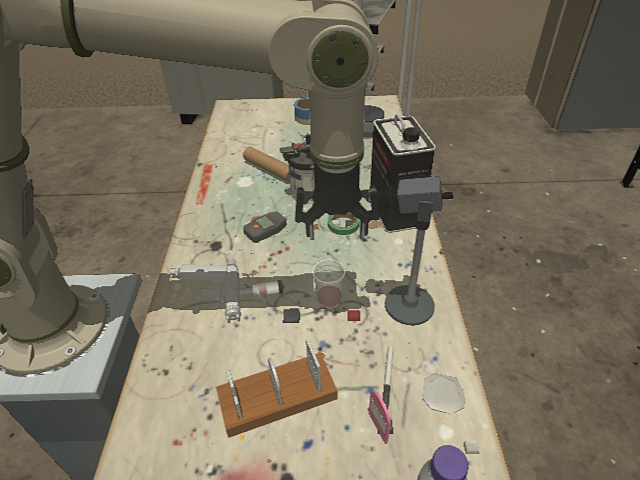

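Scene: the block is at about (417,288), with plates at (391,257), (417,270) and (447,282), and a pink look-alike at (392,227). Side: plates at (232,392), (275,382) and (314,365), and the pink one at (379,415).

Candidates for the round plate (side view): the middle plate (275,382), the pink one (379,415, to be left alone), the tab plate (232,392) and the square plate (314,365). I choose the middle one and check it in a crop.

Run:
```python
from h import *
fs=pickle.load(open('scene.pkl','rb'));fd=pickle.load(open('side.pkl','rb'))
a=cv2.resize(fs['pixels'][200:330,355:485],(560,560),interpolation=cv2.INTER_CUBIC)
cv2.imwrite('pics/crop.png',np.hstack([a[:, :400],cv2.resize(fd['pixels'][330:440,205:345],(400,560))]))
for n,f in (('scene',fs),('side',fd)):
    W=cloud(f).reshape(-1,3)
    # rack top
    m=(abs(W[:,2]-.03)<.004)&(W[:,1]<-.1)&(W[:,1]>-.45)&(W[:,0]>.3)&(W[:,0]<.75)
    hsv=cv2.cvtColor(f['pixels'],cv2.COLOR_BGR2HSV).reshape(-1,3).astype(int)
    m&=(hsv[:,1]>110)&(hsv[:,0]<20)
    r=cv2.minAreaRect((W[m,:2]*1000).astype(np.float32));print(n,'rack',m.sum(),r,cv2.boxPoints(r).round(0).tolist())
    c=np.array(r[0])/1000
    mp=(W[:,2]>.04)&(W[:,2]<.14)&(np.hypot(*(W[:,:2]-c).T)<.16)
    Q=W[mp]; print('plate pts',len(Q))
    k,l,cc=cv2.kmeans(Q[:,:2].astype(np.float32),3,None,(3,50,1e-5),5,0)
    for i in range(3):
        q=Q[l[:,0]==i];mm=np.median(q,0);_,_,V=np.linalg.svd(q[:,:2]-q[:,:2].mean(0),full_matrices=False)
        print(cc[i].round(4),len(q),'zmax',q[:,2].max().round(4),'dir',V[0].round(3),'ext',np.ptp((q[:,:2]-mm[:2])@V.T,axis=0).round(4))
    # camera
    m=(W[:,2]>.1)&(W[:,2]<.45)&(W[:,0]>.62)&(W[:,0]<1.0)&(abs(W[:,1])<.35)
    b=[372,175,80,150] if n=='side' else [235,120,70,150]
    u=np.arange(640*480)%640;v=np.arange(640*480)//640
    m&=(u>=b[0])&(u<b[0]+b[2])&(v>=b[1])&(v<b[1]+b[3])
    q=W[m]
    for z in np.arange(.1,.42,.02):
        s=q[(q[:,2]>=z)&(q[:,2]<z+.02)]
        if len(s):print(round(z,2),len(s),np.percentile(s[:,:2],[2,50,98],axis=0).round(3).tolist())
```

```text
scene rack 1512 ((502.7847595214844, -177.72113037109375), (207.46107482910156, 93.30111694335938), 19.973812103271484) [[389.0, -169.0], [421.0, -257.0], [616.0, -186.0], [584.0, -98.0]]
plate pts 1108
[ 0.4321 -0.2   ] 331 zmax 0.1091 dir [-0.306  0.952] ext [0.067  0.0081]
[ 0.5026 -0.1752] 363 zmax 0.1084 dir [-0.314  0.949] ext [0.0672 0.0089]
[ 0.5737 -0.1511] 414 zmax 0.1097 dir [-0.32   0.947] ext [0.0713 0.0086]
0.1 42 [[0.779, 0.03], [0.784, 0.038], [0.791, 0.043]]
0.12 42 [[0.779, 0.031], [0.785, 0.038], [0.79, 0.044]]
0.14 47 [[0.78, 0.03], [0.784, 0.037], [0.789, 0.044]]
0.16 52 [[0.78, 0.03], [0.783, 0.039], [0.791, 0.044]]
0.18 53 [[0.78, 0.029], [0.784, 0.038], [0.791, 0.044]]
0.2 52 [[0.78, 0.028], [0.784, 0.038], [0.791, 0.043]]
0.22 49 [[0.776, 0.031], [0.783, 0.04], [0.793, 0.048]]
0.24 36 [[0.776, 0.042], [0.782, 0.047], [0.792, 0.049]]
0.26 72 [[0.698, 0.04], [0.706, 0.06], [0.806, 0.07]]
0.28 275 [[0.693, 0.013], [0.703, 0.063], [0.802, 0.075]]
0.3 471 [[0.693, 0.013], [0.733, 0.059], [0.801, 0.079]]
0.32 427 [[0.696, 0.014], [0.77, 0.042], [0.808, 0.068]]
0.34
[... 519 characters left out ...]
793, 0.348]]
0.12 97 [[0.75, 0.024], [0.779, 0.031], [0.791, 0.349]]
0.14 133 [[0.752, 0.024], [0.778, 0.282], [0.792, 0.328]]
0.16 229 [[0.759, 0.025], [0.786, 0.284], [0.847, 0.3]]
0.18 67 [[0.776, 0.024], [0.784, 0.027], [0.792, 0.281]]
0.2 64 [[0.778, 0.024], [0.784, 0.027], [0.793, 0.034]]
0.22 57 [[0.774, 0.019], [0.784, 0.026], [0.796, 0.033]]
0.24 98 [[0.773, 0.018], [0.782, 0.022], [0.797, 0.034]]
0.26 55 [[0.704, -0.002], [0.776, 0.002], [0.79, 0.037]]
0.28 458 [[0.689, -0.012], [0.75, 0.016], [0.803, 0.033]]
0.3 894 [[0.688, -0.012], [0.749, 0.018], [0.824, 0.055]]
0.32 886 [[0.686, -0.012], [0.772, 0.026], [0.807, 0.059]]
0.34 55 [[0.683, -0.014], [0.687, -0.008], [0.691, 0.012]]
```

View pics/crop.png

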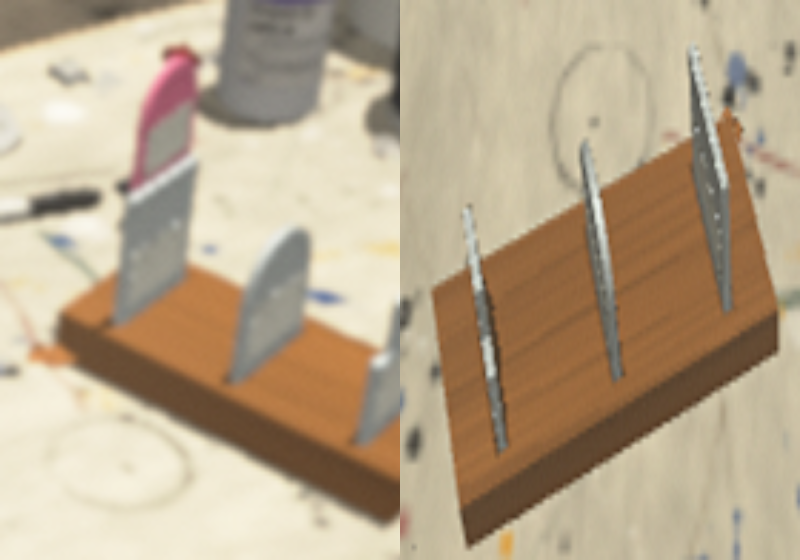

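The crop shows that the middle plate has the rounded top (left pane about (275,300)). The square one stands behind it, the tab one in front, and the pink look-alike is on the table. I'll move above the middle plate, turned 19.7°.

carry_out(increments=[[0,0,3.3,-0.02,-0.03,-0.004,0.05],[0,0,3.3,-0.02,-0.03,-0.004,0.05],[0,0,3.3,-0.02,-0.03,-0.004,0.05],[0,0,3.3,-0.02,-0.03,-0.004,0.05],[0,0,3.3,-0.02,-0.03,-0.004,0.05],[0,0,3.2,-0.0215,-0.03,-0.004,0.05],[0,0,0,0,0,0,0.05],[0,0,0,0,0,0,0.05]])

```text
time_s: 1.7
tcp_pos: [0.5039, -0.1794, 0.2075]
tcp_rot: [[-0.337, 0.942, 0.001], [0.942, 0.337, 0.0], [0.0, 0.001, -1.0]]
wrist_force: [0.6, -0.7, -0.6]
gripper_width: 0.0499
finger_force: 0.0
```

Run:
```python
from h import *
f=grab('wrist');s=ctrl.get_state();print(s['tcp_pos'],s['tcp_rot'].round(3).tolist(),s['gripper_width'])
W=cloud(f).reshape(-1,3);c=np.array([.503,-.18])
cv2.imwrite('pics/w1.png',f['pixels']);pickle.dump(f,open('w1.pkl','wb'))
e=np.array([np.cos(np.radians(19.7)),np.sin(np.radians(19.7))]);n=np.array([-e[1],e[0]])
a=(W[:,:2]-c)@e;b=(W[:,:2]-c)@n
m=(abs(a)<.03)&(abs(b)<.05)&(W[:,2]>.04)&(W[:,2]<.12)
print(m.sum(),'a pct',np.percentile(a[m],[2,50,98]).round(4),'b',np.percentile(b[m],[1,50,99]).round(4),'z',W[m,2].max(),np.polyfit(b[m],a[m],1))
print([ (d['bbox'],round(d['conf'],2)) for d in ctrl.search_frame('plate_round_center',f)])
# camera from scene and side now, arm out of the way
for n_ in ('scene','side'):
    g=grab(n_);pickle.dump(g,open(n_+'2.pkl','wb'))
    for q in ('lens','cam_stand'):print(n_,q,[(d['bbox'],round(d['conf'],2)) for d in ctrl.search_frame(q,g)])
A=pickle.load(open('scene2.pkl','rb'))['pixels'][100:280,220:340];B=pickle.load(open('side2.pkl','rb'))['pixels'][160:330,360:475]
cv2.imwrite('pics/cam.png',np.hstack([cv2.resize(A,(390,585)),cv2.resize(B,(396,585))]))
```

```text
[ 0.50416219 -0.17884776  0.20746459] [[-0.338, 0.941, 0.001], [0.941, 0.338, 0.0], [0.0, 0.001, -1.0]] 0.04974606831734112
550 a pct [-0.0014  0.0009  0.0033] b [-0.0285  0.0095  0.0301] z 0.10968585185337193 [0.00728728 0.00085014]
[([314.5, 187.4, 11.6, 83.3], 0.88), ([446.1, 294.5, 45.9, 62.5], 0.57)]
scene lens [([265.9, 126.9, 30.8, 43.3], 0.97)]
scene cam_stand [([258.2, 124.6, 40.8, 143.9], 0.9), ([382.0, 235.4, 18.5, 39.2], 0.59)]
side lens [([368.9, 175.8, 85.4, 40.3], 0.83)]
side cam_stand [([369.7, 176.5, 82.9, 146.6], 0.8)]
```

View pics/w1.png

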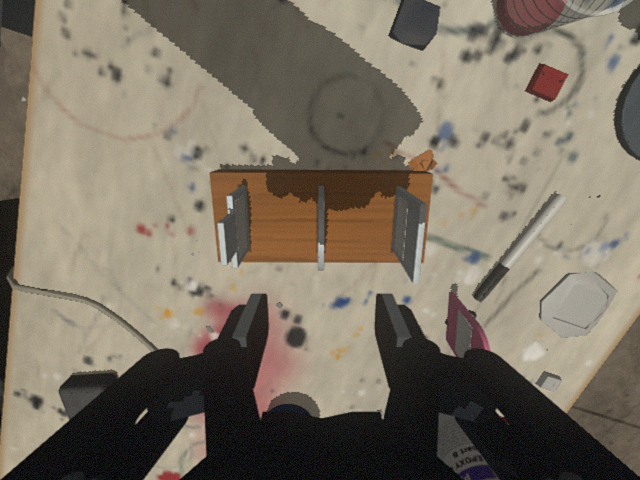

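View pics/cam.png

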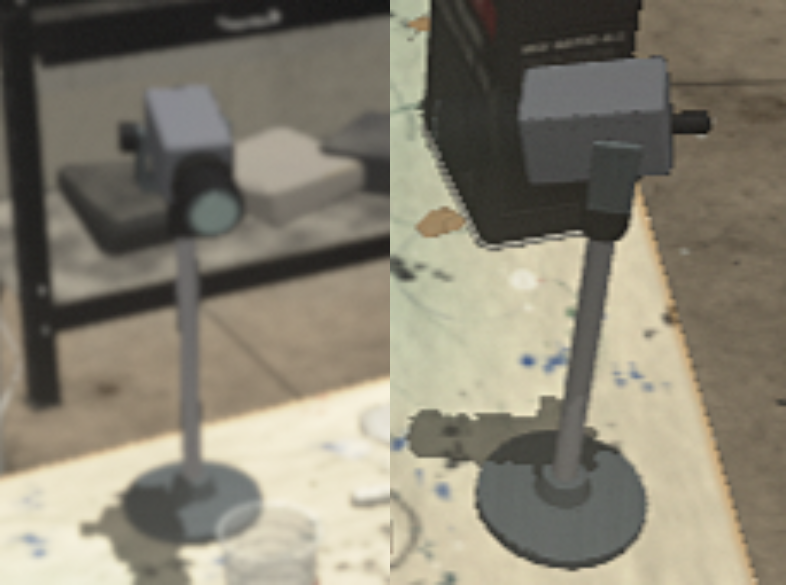

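The wrist view shows the round plate edge-on at (321,228), centred. The camera crop shows the lens disc at scene pixel about (286,165), the body tilted down, and the foot below.

Next I descend so that the grasp point is about 22 mm below the plate's top. At the same time I estimate the lens from the saved frames.

Run:
```python
from h import *
for n,bb in (('scene',(255,120,310,180)),('side',(362,170,460,225))):
    f=pickle.load(open(n+'2.pkl','rb'));W=cloud(f);im=f['pixels']
    x0,y0,x1,y1=bb;w=W[y0:y1,x0:x1];p=im[y0:y1,x0:x1].astype(int)
    m=(w[...,2]>.22)&(w[...,2]<.42)&(w[...,0]>.6)&(w[...,0]<.92)&(abs(w[...,1]-.03)<.12)
    Q=w[m];C=p[m];print(n,len(Q),Q.min(0).round(3),Q.max(0).round(3))
    # normals by local differences
    du=np.gradient(cv2.medianBlur(w.astype(np.float32),3),axis=1);dv=np.gradient(cv2.medianBlur(w.astype(np.float32),3),axis=0)
    N=np.cross(dv,du);N/=np.linalg.norm(N,axis=-1,keepdims=True)
    # ransac planes
    rest=Q.copy();rc=C.copy();rng=np.random.default_rng(0)
    for k in range(4):
        best=None
        for _ in range(600):
            t=rest[rng.choice(len(rest),3,False)];nn=np.cross(t[1]-t[0],t[2]-t[0]);L=np.linalg.norm(nn)
            if L<1e-5: continue
            nn/=L;i=abs((rest-t[0])@nn)<.002
            if best is None or i.sum()>best.sum():best=i
        s=rest[best];c=s.mean(0);_,_,V=np.linalg.svd(s-c);nv=V[2]*np.sign(V[2]@(f['pose'][:3,3]-c))
        print(' plane',best.sum(),'c',c.round(4),'n',nv.round(3),'tilt',np.degrees(np.arcsin(nv[2])).round(1),'yaw',np.degrees(np.arctan2(nv[1],nv[0])).round(1),'col',rc[best].mean(0).round(),'long axis',V[0].round(3))
        rest=rest[~best];rc=rc[~best]
        if len(rest)<40:break
    # glass
    if n=='scene':
        g=m&(p[...,1]-p[...,2]>12);ys,xs=np.nonzero(g);s=w[g];print('glass',g.sum(),xs.mean()+x0,ys.mean()+y0,np.median(s,0),s.min(0),s.max(0))
    # foot: z 0.004..0.03 near
    F=W.reshape(-1,3);mf=(F[:,2]>.005)&(F[:,2]<.03)&(np.hypot(F[:,0]-.784,F[:,1]-.033)<.075)
    q=F[mf];(cx,cy),r=cv2.minEnclosingCircle((q[:,:2]*1000).astype(np.float32));print('foot',len(q),cx,cy,r,np.median(q[:,2]))
```

```text
scene 1296 [0.692 0.004 0.221] [0.813 0.081 0.338]
 plane 419 c [0.7604 0.0425 0.3254] n [-0.237  0.086  0.968] tilt 75.4 yaw 160.1 col [121. 118. 117.] long axis [-0.945  0.211 -0.25 ]
 plane 163 c [0.7506 0.0657 0.3012] n [0.06  0.987 0.146] tilt 8.4 yaw 86.5 col [67. 67. 67.] long axis [-0.995  0.07  -0.065]
 plane 132 c [0.6999 0.0544 0.2893] n [-0.933  0.2   -0.299] tilt -17.4 yaw 167.9 col [88. 93. 86.] long axis [-0.358 -0.597  0.718]
 plane 114 c [0.7658 0.0562 0.2809] n [-0.121  0.932 -0.342] tilt -20.0 yaw 97.4 col [65. 66. 66.] long axis [-0.592  0.208  0.778]
glass 6 285.1666666666667 166.16666666666666 [0.70080806 0.05743496 0.2847104 ] [0.69500721 0.04367615 0.27760702] [0.70455636 0.06188517 0.29394311]
foot 725 788.7725830078125 35.0849609375 57.794471740722656 0.01182558374112297
side 2303 [ 0.691 -0.004  0.239] [0.831 0.077 0.339]
 plane 663 c [0.7575 0.0157 0.3095] n [-0.253 -0.967  0.019] tilt 1.1 yaw -104.6 col [72. 74. 74.] long axis [-0.92   0.234 -0.315]
 plane 621 c [0.7636 0.0372 0.3279] n [-0.238  0.046  0.97 ] tilt 76.0 yaw 169.0 col [104. 104. 103.] long axis [-0.947  0.212 -0.242]
 plane 316 c [0.757  0.0117 0.2979] n [-0.395 -0.918  0.039] tilt 2.2 yaw -113.3 col [59. 63. 61.] long axis [ 0.918 -0.396 -0.03 ]
 plane 188 c [0.7551 0.0296 0.3085] n [-0.159 -0.67   0.725] tilt 46.5 yaw -103.3 col [49. 53. 53.] long axis [-0.982  0.182 -0.047]
foot 1402 785.4912719726562 32.174102783203125 55.73011016845703 0.01180665357095928<stdin>:9: RuntimeWarning: invalid value encountered in divide
```

carry_out(increments=[[0,0,0,0,0,-0.03,0.05],[0,0,0,0,0,-0.03,0.05],[0,0,0,0,0,-0.03,0.05],[0,0,0,0,0,-0.03,0.05],[0,0,0,0,0,-0.02,0.05],[0,0,0,0,0,0,0.05]])

```text
time_s: 2.85
tcp_pos: [0.5023, -0.1795, 0.0658]
tcp_rot: [[-0.337, 0.941, -0.003], [0.941, 0.337, 0.001], [0.002, -0.003, -1.0]]
wrist_force: [0.0, -0.2, 0.2]
gripper_width: 0.0503
finger_force: 0.0
```

The camera fits agree. The sight line is at azimuth about 167°, slanting down about 14.7°. The lens is near (0.699, 0.054, 0.287), both from the hinge model and from the glass plane, so the focus is near (0.585, 0.080, 0.257). Gripping now.

carry_out(increments=[[0,0,0,0,0,0,0.0],[0,0,0,0,0,0,0.0],[0,0,0,0,0,0,0.0],[0,0,0,0,0,0,0.0],[0,0,0,0,0,0,0.0],[0,0,0,0,0,0,0.0]], squeeze=50)

```text
time_s: 3.6
tcp_pos: [0.5043, -0.1802, 0.0684]
tcp_rot: [[-0.337, 0.941, 0.002], [0.941, 0.337, -0.001], [-0.001, 0.002, -1.0]]
wrist_force: [0.1, -0.5, 6.6]
gripper_width: 0.0045
finger_force: 49.7
```

carry_out(increments=[[0,0,0,0,0,0.01,0.0],[0,0,0,0,0,0.02,0.0],[0,0,0,0,0,0.03,0.0],[0,0,0,0,0,0.03,0.0],[0,0,0,0,0,0.03,0.0],[0,0,0,0,0,0.03,0.0],[0,0,0,0,0,0.03,0.0],[0,0,0,0,0,0.02,0.0],[0,0,0,0,0,0,0.0]])

```text
time_s: 4.72
tcp_pos: [0.5041, -0.1802, 0.2692]
tcp_rot: [[-0.337, 0.941, 0.003], [0.941, 0.337, -0.001], [-0.002, 0.003, -1.0]]
wrist_force: [-0.4, 0.3, -1.3]
gripper_width: 0.0044
finger_force: 49.2
```

Run:
```python
from h import *
s=ctrl.get_state();print(s['tcp_pos'],s['tcp_rot'].round(3).tolist(),s['gripper_width'],s['finger_force'],s['qpos'].round(1))
R=s['tcp_rot'];t=s['tcp_pos']
for n in ('scene','side','wrist'):
    f=grab(n);W=cloud(f).reshape(-1,3);L=(W-t)@R   # tool coords
    # plate: |y|<.006, x within .04, z ahead of finger tips
    m=(abs(L[:,1])<.012)&(abs(L[:,0])<.045)&(L[:,2]>.006)&(L[:,2]<.09)
    q=L[m]
    if len(q)<20: print(n,len(q));continue
    print(n,len(q),np.percentile(q,[1,50,99],axis=0).round(4).tolist(),'slopes y~x,z',np.linalg.lstsq(np.c_[q[:,0],q[:,2],np.ones(len(q))],q[:,1],rcond=None)[0].round(3))
    if n!='wrist':
        r=cv2.minAreaRect((q[:,[0,2]]*1000).astype(np.float32));print(r)
```

```text
[ 0.50411871 -0.18020181  0.26916279] [[-0.337, 0.941, 0.003], [0.941, 0.337, -0.001], [-0.002, 0.003, -1.0]] 0.00440786749434657 49.16224122047424 [12.7  9.7  4.1 89.4 -0.7 80.8 36.6]
scene 373 [[-0.0317, -0.0019, 0.0069], [0.0062, 0.0002, 0.0326], [0.034, 0.005, 0.0599]] slopes y~x,z [ 0.013  0.008 -0.   ]
((1.0505332946777344, 33.073638916015625), (68.23481750488281, 54.13404846191406), 1.09596848487854)
side 165 [[-0.0332, -0.0048, 0.0066], [-0.0251, -0.0044, 0.0359], [0.0265, 0.0003, 0.0603]] slopes y~x,z [-0.053  0.004 -0.004]
((-1.6438713073730469, 33.471866607666016), (64.8497085571289, 54.45173645019531), 0.291759192943573)
wrist 262 [[0.0305, -0.0033, 0.0069], [0.0313, -0.001, 0.027], [0.0317, 0.0015, 0.0593]] slopes y~x,z [ 0.022 -0.004 -0.001]
```

The plate is held aligned with the tool: lower edge 60 mm ahead of the TCP, so its centre is 10 mm ahead. Swinging to y about 0.08 at a safe x, then tilting and approaching.

carry_out(increments=[[0,0,-2,0,0.015,0,0],[0,0,-4,0,0.03,0,0],[0,0,-4.5,0,0.036,0,0],[0,0,-4.5,0,0.036,0,0],[0,0,-4.5,0,0.036,0,0],[0,0,-4.5,0,0.036,0,0],[0,0,-4.5,0,0.036,0,0],[0,0,-2.5,0,0.023,0,0],[0,0,-1.7,0,0.013,0,0],[0,0,0,0,0,0,0]])

```text
time_s: 6.12
tcp_pos: [0.5028, 0.0821, 0.2661]
tcp_rot: [[0.222, 0.975, -0.002], [0.975, -0.222, -0.0], [-0.001, -0.002, -1.0]]
wrist_force: [-0.2, 0.7, 0.3]
gripper_width: 0.0048
finger_force: 49.1
```

carry_out(increments=[[-0.4,-1.8,0,0.01,0,0,0],[-0.7,-3,0,0.016,0,0,0],[-0.7,-3,0,0.016,0,0,0],[-0.7,-3,0,0.016,0,0,0],[-0.5,-2.1,0,0.012,0,0,0],[-0.3,-1.4,0,0.008,0,0,0],[0,0,0,0,0,0,0],[0,0,0,0,0,0,0]])

```text
time_s: 7.12
tcp_pos: [0.5814, 0.0807, 0.2672]
tcp_rot: [[0.225, 0.943, 0.246], [0.974, -0.218, -0.057], [-0.0, 0.253, -0.968]]
wrist_force: [-1.3, -0.9, -0.7]
gripper_width: 0.0043
finger_force: 49.1
```

Run:
```python
from h import *
s=ctrl.get_state();R=s['tcp_rot'];t=s['tcp_pos'];print(t,R.round(3).tolist(),s['finger_force'])
print('centre',t+.01*R[:,2],'want .5854 .0804 .257; y want .942 -.218 .254; z .247 -.057 -.967')
for n in ('scene','side'):
    f=grab(n);pickle.dump(f,open(n+'3.pkl','wb'));W=cloud(f).reshape(-1,3);L=(W-t)@R
    m=(abs(L[:,1])<.012)&(abs(L[:,0])<.045)&(L[:,2]>.006)&(L[:,2]<.09);q=L[m]
    print(n,len(q),np.percentile(q,[1,50,99],axis=0).round(4).tolist(),np.linalg.lstsq(np.c_[q[:,0],q[:,2],np.ones(len(q))],q[:,1],rcond=None)[0].round(3))
    # camera points in the tool frame: front of lens
    k=(L[:,1]>.09)&(L[:,1]<.15)&(abs(L[:,0])<.06)&(abs(L[:,2]-.01)<.06);c=L[k]
    if len(c): print('cam front',len(c),np.percentile(c,[2,50,98],axis=0).round(4).tolist())
a=pickle.load(open('scene3.pkl','rb'))['pixels'][90:290,200:400];b=pickle.load(open('side3.pkl','rb'))['pixels'][140:340,270:470]
cv2.imwrite('pics/end.png',np.hstack([cv2.resize(a,(400,400)),cv2.resize(b,(400,400))]))
```

```text
[0.58135857 0.08072479 0.26722966] [[0.225, 0.943, 0.246], [0.974, -0.218, -0.057], [-0.0, 0.253, -0.968]] 49.13190007209778
centre [0.58382185 0.08015451 0.25755459] want .5854 .0804 .257; y want .942 -.218 .254; z .247 -.057 -.967
scene 626 [[-0.03, -0.0044, 0.0067], [0.0025, -0.0012, 0.032], [0.0329, 0.0019, 0.0607]] [ 0.003  0.013 -0.002]
cam front 294 [[-0.0064, 0.1189, -0.0119], [0.0081, 0.1239, 0.0024], [0.0229, 0.149, 0.0285]]
side 331 [[-0.035, -0.0041, 0.0076], [-0.0088, 0.0008, 0.0324], [0.0303, 0.0022, 0.0579]] [ 0.02  -0.005  0.001]
cam front 350 [[-0.0233, 0.1208, -0.0123], [-0.0164, 0.1349, -0.0018], [0.0057, 0.1494, 0.0226]]
```

View pics/end.png

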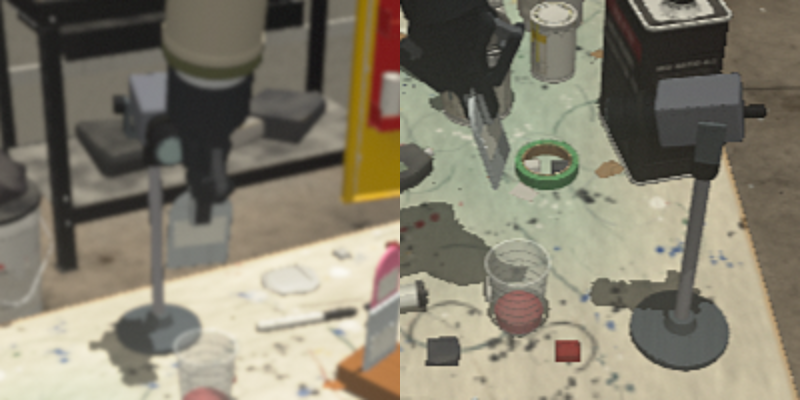

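The crops show the plate held in front of the lens (scene pane (197,232), side pane (487,140)). In the tool frame the barrel is centred within about 1–2 mm and its front is about 120 mm away. Letting it settle, then handing in.

carry_out(increments=[[0,0,0,0,0,0,0],[0,0,0,0,0,0,0],[0,0,0,0,0,0,0],[0,0,0,0,0,0,0]])

```text
time_s: 7.72
tcp_pos: [0.5815, 0.0811, 0.2673]
tcp_rot: [[0.225, 0.943, 0.247], [0.974, -0.218, -0.057], [0.0, 0.253, -0.967]]
wrist_force: [-0.3, 0.3, -0.5]
gripper_width: 0.0045
finger_force: 49.1
```

```bash
python3 -c "
from station import ctrl
s=ctrl.get_state();print(s['tcp_pos'],abs(s['joint_velocities']).max(),s['finger_force']);print(ctrl.finish_job())"
```

```text
[0.58147232 0.08108062 0.26729718] 0.1578554642896457 49.13337707519531
the job is handed in; nothing more can be done
None
```

The job is handed in at 7.7 s with the round-topped plate held still, square and level about 12 cm in front of the lens (within a few mm by my measurements); the hand-in returned no verdict.

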